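# Clear the lens slide and feed it three clicks

### The job

Pick up the slotted aluminium block and use it as a scraper to sweep all three brass chips off the lens slide's bed onto the bench, then set the block down on the bench. After that take the red knob of the click lever, swing the lever exactly three clicks away from its stop (feel them; never go on to a fourth), and finish while still holding the knob at the third click, because the lever springs back when let go. Leave the mirror mount, the white lens box and the solder reel where they are.

Things in the scene. Friction and masses are not known exactly. Their poses are not given: they have to be found in the camera images.
- lens_slide: Fixed aluminium lens slide; bed plate 140 (x) by 310 (y) mm, top 22 mm above the bench. Origin on the bench; the bed spans x -70..70, y -150..160 mm of it; x points away from the robot, y left at yaw 0. y -148..-138: end stop, 22 mm above the bed. y 33..71: black carriage with lens tube, top 64 mm above the bench, moves 6.3 mm to -y per click. y 80..155: grey housing, ratchet disc, lever.
- bed_centre (a point): Middle of the clear part of the bed (140 mm along x by 160 mm along y), on its top face, 22 mm above the bench; axes parallel to the lens slide's. The long edges, 70 mm away at -x and +x, are open: chips can be swept off the front or the back.
- scraper_block: Loose sawn piece of slotted aluminium profile, 25 mm (its x) by 85 mm (its y, long) by 25 mm high, 55 g, lying on the bench to the right of the slide. Origin at the centre of its underside.
- chip_a: Loose brass chip 16 x 12 x 7 mm, on the clear part of the bed within 35 mm of bed_centre along x and y; origin at the centre of its underside.
- chip_b: Loose brass chip 14 x 14 x 7 mm, likewise; origin at the centre of its underside.
- chip_c: Loose brass chip 18 x 11 x 7 mm, likewise; origin at the centre of its underside.
- lever_pivot (a point): Point on the lever's vertical axis, 95 mm above the bench (the height of knob_grip).
- knob_grip (a point): Grip point on the axis of the upright red knob at the lever's end, 95 mm above the bench, 100 mm from the lever's axis. The knob is a round post, 22 mm diameter, 70 to 114 mm above the bench; the lever arm under it is 14 mm wide. At its stop the lever points to 155 degrees in the slide's frame (towards the robot and a little left); advancing swings it to the right, counter-clockwise from above.
- click_lever: The whole click lever (steel ratchet disc, arm and red knob); origin on the lever's vertical axis at bench height, turning with the lever.
- lever_angle (a joint): Lever angle, rad: 0 at its stop, grows as it advances. A click every 12 degrees (0.209 rad, 21 mm at the knob), the third at 0.628; end at 1.15. A spring pushes back at the knob, 4 N at the stop, 5.7 N at click 3, and returns it to 0 if let go. Leaving a notch the resistance is about 2 N more, fades to 2 N less as the plunger passes a pin, and jumps up again in the next notch: the click.
- mirror_mount: Bystander: black mirror mount, 37 x 50 x 74 mm, on the bench in front of the slide, to the left; origin at its underside.
- lens_box: Bystander: round cream-white lens box, 41 mm diameter, 20 mm high, on the bench in front of the slide, to the right; origin at its underside.
- solder_reel: Bystander: blue and white solder reel, 52 x 59 x 36 mm, on the bench to the left; origin at its underside.

How it is judged:
By the outcome, as a careful person would: the job done as asked, in the order asked, and still so for the second after the job is handed in, while the arm keeps its last pose, push and grip.
It also fails if it takes over 72 s, if anything falls off the work surface, if the arm or the gripper's body presses on something with over 40 N, if the wrist force passes 120 N, or if a joint passes its speed limit or range.

### The arm

A 7-joint arm with a two-finger parallel gripper is mounted at the origin on the work surface; the furniture and walls round the work are solid. World frame = base frame: x ahead of the robot, y to its left, z up, the work surface at z = 0. Lengths are in mm, angles in rad, forces in N, time in s.
With the tool pointing down it reaches from about 350 to 900 mm from the base axis. Payload 19.9 kg.
Tool frame: the origin (TCP) lies at the very end of the fingers, on their centre line; the grasp point (between the pads) lies 19 mm behind it; z points along the fingers, y is the line along which they close (so a half turn about z gives the same grasp; the last joint's range is limited). The gripper opens to 85 mm and grips with 20 to 120 N. Pads are 22 mm wide; open, the fingers measure 114 mm over their backs; the gripper's body (76 mm by 85 mm) begins 54 mm behind the grasp point. The pads swing forward as they close: fully open they stand 13 mm farther back than shut.
Start: joints at [-1.24, 0.417, -0.01, 1.614, 0.005, 1.111, -0.053], TCP at [227.046, 582.281, 231.26] pointing down, gripper open.
Joint ranges: [-2.81, 2.81], [-0.39, 2.02], [-1.27, 1.25], [0.06, 2.57], [-1.19, 4.33], [0.19, 2], [-2.82, 2.82]. Speed limits (rad/s): [1.89, 1.89, 2.39, 2.39, 3.01, 3.01, 3.01].

### API

Orientations are given as a unit quaternion [w, x, y, z].
In Python, from cell import env, monitor, capture gives the robot as it stands (env), with the cameras as plain functions and the readings (monitor).
- The arm moves only by the shell command python3 shift.py 'ROWS' [FORCE]. ROWS is a JSON list of rows, 1 to 5 of them, each of 5 numbers: the finger opening in mm, then dx, dy, dz in mm, then a turn about the tool's z in rad; each row is the pose to reach, as a shift and turn from the pose commanded when the command began, along the tool's axes at that moment; what a row does not reach only later rows make up. A row lasts 1/8 s, in which the tool goes at most 62.5 mm and 0.188 rad, less where a joint would pass 70% of its speed; a pose out of reach is approached as far as the arm can. The fingers move at their own pace and stop on an object; FORCE is the grip in N (left out, the last holds). Time passes only in rows, so rows that do not move let the fingers close. It prints the time, the measured TCP pose, the force, the opening and the grip force at its end. Input that does not fit is refused with a message, and nothing moves.
- monitor.sense(): the state, without advancing time (a new reading comes with each control period).
- capture(name): name is "scene" or "side" or "wrist"; returns a dict with "img" (480x640x3 uint8, red, green, blue), "depth" (480x640 float32, mm along the optical axis (not along the pixel's ray), 0 where there is no reading), "vertical_fov" (degrees; the focal length in pixels is half the picture's height over the tangent of half this angle, whatever the lens; pixels are square), "cx", "cy" (the principal point, pixels), "k1" (the pictures are not rectified: a ray, as slopes to the right and down, at radius r is drawn at 1 + k1 r^2 times it, then the intrinsics apply), "R" (3x3) and "t" (3): a world point X has camera coordinates R X + t; the wrist camera has in their place "tool_from_camera" (4x4, takes a point from camera to tool coordinates, whose origin is the TCP and whose axes are the flange's). Camera axes: x right, y down, z forward; pixel columns grow to the right and rows downward; lengths in mm; the calibration is good to about 2 mm. A picture is of the moment at which its call begins: read the wrist's pose just before it.
- env.close_job(): hands the job in; it is judged then, once.
The state is a dict: "time": time; "joints": joint angles; "joint_vel": joint speeds; "joint_torque": joint torques, N m; "tcp_pos": TCP position; "orientation": TCP orientation; "ft_force": force on the tool from outside, world axes, zero at the start; "ft_torque": the same for the moment, N m; "finger_gap": finger opening in mm; "finger_force": force on a finger pad.
Only numpy, scipy, OpenCV 4.12 (cv2) and the standard library are available. Lean on these libraries where they do the work, as an engineer would, in place of code of your own. Each camera call takes 0.05 s, during which the arm holds its last target. There are 200 camera calls.

## Working session

There is one attempt and no reset: what is moved stays moved. The work goes in short steps, Python scripts to look and compute and a shell command to move; the robot and the scene stay as the last step left them, time stands still between calls to the robot, and variables do not carry over. Pictures are saved under pics/ and viewed, at most 10 in all, crops included, and the job is handed in when it is done.

```bash
ls; mkdir -p pics; cat > h.py <<'E'
import numpy as np, cv2
from cell import env, monitor, capture
from scipy.spatial.transform import Rotation as Ro
def cam(n):
    s=monitor.sense(); c=capture(n); f=240/np.tan(np.radians(c["vertical_fov"])/2)
    if n=="wrist":
        T=np.eye(4); q=s["orientation"]; T[:3,:3]=Ro.from_quat([q[1],q[2],q[3],q[0]]).as_matrix(); T[:3,3]=s["tcp_pos"]
        M=T@np.array(c["tool_from_camera"]); c["Rw"],c["o"]=M[:3,:3],M[:3,3]
    else:
        R=np.array(c["R"]); c["Rw"]=R.T; c["o"]=-R.T@np.array(c["t"])
    c["K"]=np.array([[f,0,c["cx"]],[0,f,c["cy"]],[0,0,1]]); return c
def rays(c,uv):
    p=cv2.undistortPoints(np.float64(uv).reshape(-1,1,2),c["K"],np.array([c["k1"],0,0,0,0]))[:,0]
    return np.c_[p,np.ones(len(p))]@c["Rw"].T
def plane(c,uv,z):
    d=rays(c,uv); return c["o"]+d*((z-c["o"][2])/d[:,2])[:,None]
def pt(c,u,v):
    return c["o"]+rays(c,[[u,v]])[0]*c["depth"][int(v),int(u)]
def save(c,n): cv2.imwrite("pics/"+n,c["img"][:,:,::-1])
E
cat > look.py <<'E'
from h import *
s=monitor.sense(); print({k:np.round(v,3) for k,v in s.items()})
for n in("scene","side","wrist"):
    c=cam(n); save(c,n+"0.png"); print(n,np.round(c["o"]),np.round(c["Rw"],2).tolist(),c["k1"])
E
python3 look.py
```

```text
(no output)
```

View pics/scene0.png

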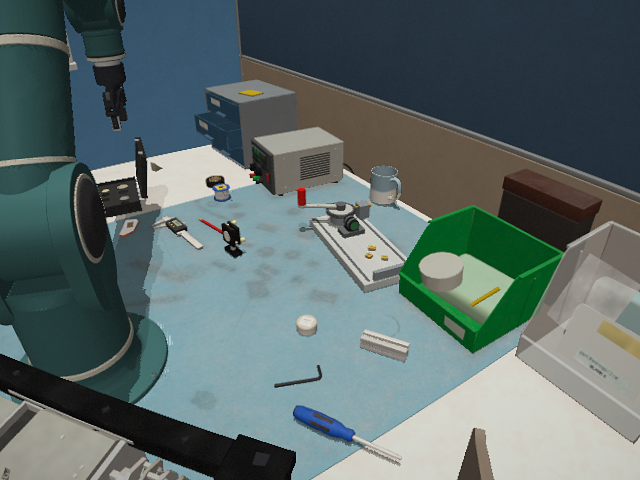

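View pics/side0.png

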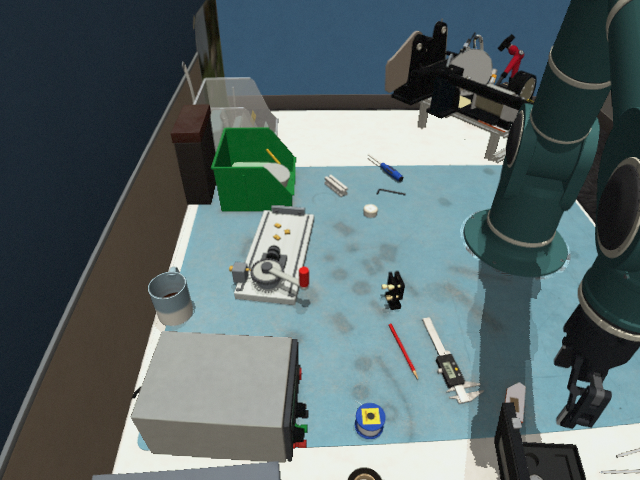

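The scene view shows the block at about (384,345), chips at (371,248), (368,256) and (384,257), and the red knob at (302,197). The lens box is at (306,325) and the green bin is right beside the slide's end stop. In the side view the block is at (336,185), the chips at (282,230) and the knob at (304,276).

```bash
cat > m.py <<'E'
from h import *
C={n:cam(n) for n in("scene","side")}
def tri(a,b):
    o1,o2=C["scene"]["o"],C["side"]["o"]; d1=rays(C["scene"],[a])[0]; d2=rays(C["side"],[b])[0]
    A=np.c_[d1,-d2]; t=np.linalg.lstsq(A,o2-o1,rcond=None)[0]; p,q=o1+d1*t[0],o2+d2*t[1]; return (p+q)/2,np.linalg.norm(p-q)
def blobs(c,lo,hi,box,amin):
    h=cv2.cvtColor(c["img"],cv2.COLOR_RGB2HSV); m=cv2.inRange(h,np.array(lo),np.array(hi)); k=np.zeros_like(m); x0,y0,x1,y1=box; k[y0:y1,x0:x1]=m[y0:y1,x0:x1]
    n,_,st,ce=cv2.connectedComponentsWithStats(k); return [(st[i,4],ce[i].round(1)) for i in range(1,n) if st[i,4]>=amin],k
for n,box,bb,kb in(("scene",(350,235,400,270),(350,320,420,370),(285,180,315,215)),("side",(265,215,300,250),(315,165,355,205),(290,260,320,295))):
    c=C[n]
    ch,_=blobs(c,(15,110,80),(35,255,255),box,8); print(n,"chips")
    for a,p in ch: print(a,p,plane(c,[p],25.5)[0].round(1),pt(c,*p).round(1))
    kn,_=blobs(c,(0,150,60),(8,255,255),kb,20)
    for a,p in kn: print("knob",a,p,plane(c,[p],92)[0].round(1),pt(c,*p).round(1))
    bl,m=blobs(c,(0,0,110),(179,60,255),bb,60)
    for a,p in bl: print("block",a,p,plane(c,[p],20)[0].round(1),pt(c,*p).round(1))
    # block top points from depth
    x0,y0,x1,y1=bb; P=[]
    for v in range(y0,y1):
        for u in range(x0,x1):
            if c["depth"][v,u]>0:
                q=pt(c,u,v)
                if 20<q[2]<40: P.append(q)
    P=np.array(P)
    if len(P):
        r=cv2.minAreaRect(np.float32(P[:,:2])); print("blocktop",len(P),np.median(P[:,2]).round(1),r)
    # bed plate by depth height 17..27 near the slide
    P=[]
    for v in range(195,300):
        for u in ((range(300,420)) if n=="scene" else range(225,325)):
            if c["depth"][v,u]>0:
                q=pt(c,u,v)
                if 18<q[2]<27: P.append(q)
    P=np.array(P); r=cv2.minAreaRect(np.float32(P[:,:2])); print("bed",len(P),np.median(P[:,2]).round(1),r, cv2.boxPoints(r).round().tolist())
    save({"img":cv2.resize(c["img"][170:380,280:430] if n=="scene" else c["img"][160:310,220:420],None,fx=3 if n=="side" else 2.8,fy=3 if n=="side" else 2.8,interpolation=cv2.INTER_CUBIC)},n+"crop.png")
E
python3 m.py
```

```text
scene chips
28 [371.6 247.6] [630.9  -4.4  25.5] [628.9  -6.7  27.5]
29 [368.7 255.3] [605.1 -26.   25.5] [603.2 -28.2  27.5]
27 [384.3 257.2] [630.  -51.7  25.5] [627.7 -54.3  27.9]
knob 128 [301.1 196.1] [564.4 204.1  92. ] [559.4 195.6  96.9]
block 3381 [384.2 344.3] [ 458.2 -257.1   20. ] [ 455.4 -260.    24.1]
blocktop 483 24.2 ((462.2476806640625, -252.1846466064453), (28.166141510009766, 85.11730194091797), 30.74407386779785)
bed 3188 21.5 ((657.9180908203125, 70.46372985839844), (487.22222900390625, 287.4161682128906), 46.14964294433594) [[386.0, -6.0], [593.0, -205.0], [930.0, 147.0], [723.0, 346.0]]
side chips
17 [277.5 225.3] [630.7 -54.   25.5] [630.6 -53.   26.3]
19 [286.9 231.6] [605.7 -27.3  25.5] [605.5 -22.4  29.6]
21 [276.5 236.9] [631.9  -7.1  25.5] [631.6  -2.4  29.5]
knob 166 [303.7 276.3] [565.  200.8  92. ] [565.1 213.8 105.2]
block 80 [334.5 165.5] [ 459.8 -356.6   20. ] [ 456.6 -393.2   -2.4]
block 404 [338.3 186.3] [ 456.6 -239.2   20. ] [ 457.1 -233.3   24. ]
blocktop 137 24.6 ((466.01025390625, -252.0932159423828), (27.527339935302734, 87.94486999511719), 33.213253021240234)
bed 3562 22.5 ((658.313720703125, 24.921844482421875), (241.1388702392578, 352.2545471191406), 0.37457171082496643) [[537.0, 200.0], [539.0, -152.0], [780.0, -150.0], [778.0, 202.0]]
```

View pics/scenecrop.png

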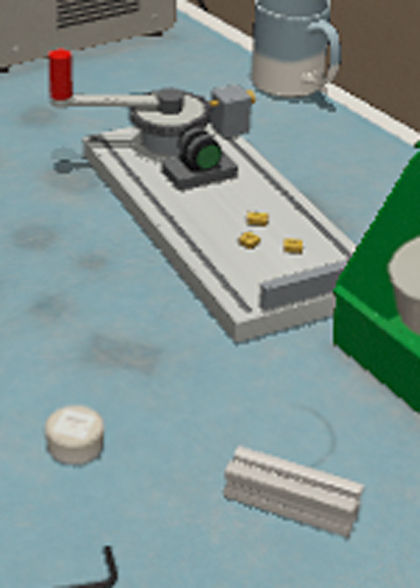

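View pics/sidecrop.png

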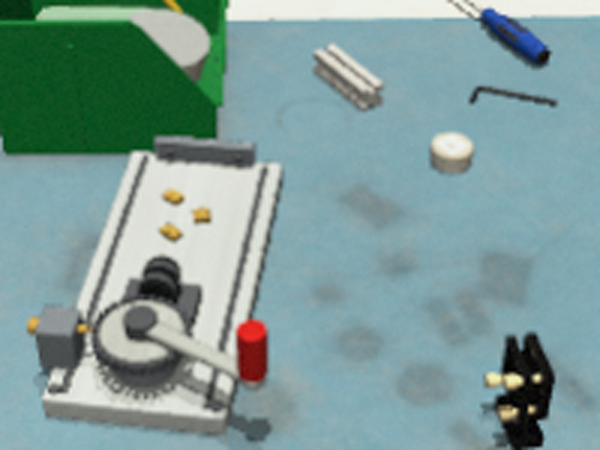

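Both crops agree: front bed corners are at scene (364.6,285) and (310.4,223.6), and the four top corners are at side (313.7,215), (294.7,298), (235.3,293.3) and (265,210.7). The lever points towards the robot and left, the block is about 31° yawed, and the bin stands beyond the end stop at the back right.

```bash
cat > m2.py <<'E'
from h import *
exec(open("m.py").read().split("def blobs")[0].split("import *")[1])
print("scene",plane(C["scene"],[[364.6,285],[310.4,223.6]],22).round(1).tolist())
P=plane(C["side"],[[313.7,215],[294.7,298],[235.3,293.3],[265,210.7]],22); print("side",P.round(1).tolist())
for a,b in(((301.1,196.1),(303.7,276.3)),((364.6,285),(313.7,215)),((310.4,223.6),(294.7,298)),((371.6,247.6),(276.5,236.9)),((368.7,255.3),(286.9,231.6)),((384.3,257.2),(277.5,225.3))):
    p,e=tri(a,b); print(p.round(1),e.round(1))
# obstacles: heights near slide from both cams: top of bin and lens box etc.
for n in C:
    c=C[n]; vs,us=np.mgrid[0:480,0:640]; uv=np.c_[us.ravel(),vs.ravel()]; X=c["o"]+rays(c,uv)*c["depth"].ravel()[:,None]
    rgb=c["img"].reshape(-1,3).astype(int); ok=(c["depth"].ravel()>0)
    g=ok&(rgb[:,1]>rgb[:,0]+50)&(rgb[:,1]>rgb[:,2]+50)&(X[:,2]>5)&(X[:,0]>300)
    if g.any(): print(n,"bin",X[g].min(0).round(),np.percentile(X[g],99,axis=0).round())
    t=ok&(X[:,0]>560)&(X[:,0]<760)&(X[:,1]>-120)&(X[:,1]<220)&(X[:,2]>30)
    H={}
    for x,y,z in X[t]: k=(int(y//20*20)); H[k]=max(H.get(k,0),round(z))
    print(n,sorted(H.items()))
s=monitor.sense();q=s["orientation"];print(Ro.from_quat([q[1],q[2],q[3],q[0]]).as_matrix().round(3).tolist())
E
python3 m2.py
```

```text
scene [[532.5, -104.3, 22.0], [573.3, 175.8, 22.0]]
side [[534.1, -99.8, 22.0], [585.9, 198.5, 22.0], [718.7, 180.4, 22.0], [667.2, -123.2, 22.0]]
[564.3 202.4  93.1] 1.7
[ 534.  -102.4   20. ] 0.2
[584.4 190.7  12. ] 3.8
[631.1  -5.3  26.4] 1.7
[605.3 -26.4  26. ] 0.9
[630.1 -52.4  26.3] 1.3
scene bin [ 565. -368.    5.] [ 794. -139.  152.]
scene [(-120, 45), (-100, 44), (-20, 31), (60, 65), (80, 66), (100, 62), (120, 75), (140, 76), (160, 71), (180, 115), (200, 115)]
side bin [ 567. -367.    5.] [796. 501. 154.]
side [(-120, 47), (-100, 48), (-60, 33), (-20, 32), (0, 32), (60, 67), (80, 66), (100, 65), (120, 76), (140, 78), (160, 74), (180, 116), (200, 116)]
[[-0.932, 0.363, -0.0], [0.363, 0.932, -0.0], [-0.0, -0.0, -1.0]]
```

```bash
cat > d.py <<'E'
# usage: d.py x y z tool_y_angle_deg -> shift in tool axes, turn
import sys; from h import *
s=monitor.sense(); q=s["orientation"]; R=Ro.from_quat([q[1],q[2],q[3],q[0]]).as_matrix()
a=list(map(float,sys.argv[1:])); d=R.T@(np.array(a[:3])-s["tcp_pos"]); cur=np.degrees(np.arctan2(R[1,1],R[0,1]))
t=(cur-a[3]+90)%180-90
print("t",s["time"].round(2),"tcp",s["tcp_pos"].round(1),"yang",cur.round(1),"shift",d.round(1),"turn",np.radians(t).round(3),"j",s["joints"].round(2),"F",s["ft_force"].round(1),"gap",s["finger_gap"].round(1))
E
python3 d.py 410 300 230 32; python3 - <<'E'
from h import *
c=cam("scene"); print(plane(c,[[306,325],[231,238],[222,192]],15).round())
E
```

```text
[[ 371. -133.   15.]
 [ 376.  235.   15.]
 [ 458.  494.   15.]]Traceback (most recent call last):
  File "d.py", line 6, in <module>
    print("t",s["time"].round(2),"tcp",s["tcp_pos"].round(1),"yang",cur.round(1),"shift",d.round(1),"turn",np.radians(t).round(3),"j",s["joints"].round(2),"F",s["ft_force"].round(1),"gap",s["finger_gap"].round(1))
              ^^^^^^^^^^^^^^^
AttributeError: 'float' object has no attribute 'round'
```

```bash
sed -i 's/s\["time"\].round(2)/round(float(s["time"]),2)/; s/s\["finger_gap"\].round(1)/round(float(s["finger_gap"]),1)/' d.py; python3 d.py 430 300 230 32
```

```text
t 0.4 tcp [227.  582.2 231.2] yang 68.7 shift [-291.6 -189.2    1.2] turn 0.641 j [-1.24  0.42 -0.01  1.61  0.    1.11 -0.05] F [ 1.1 -0.3  0.9] gap 85.4
```

```bash
python3 shift.py '[[85,-290,-190,0,0.64],[85,-290,-190,0,0.64],[85,-290,-190,0,0.64],[85,-290,-190,0,0.64],[85,-290,-190,0,0.64]]'; python3 d.py 440 -200 220 32
```

```text
time: 1.02
tcp_pos: [409.2, 326.1, 231.6]
orientation: [0.0, 0.485, 0.874, 0.0]
ft_force: [0.5, 0.9, 0.1]
finger_gap: 85.3
finger_force: 0.0
t 1.02 tcp [409.2 326.1 231.6] yang 32.0 shift [-462.6 -252.4   11.4] turn -0.001 j [-0.93  0.24  0.24  1.87 -0.06  1.04 -0.11] F [0.5 0.9 0.1] gap 85.3
```

```bash
python3 shift.py '[[85,-460,-250,10,0],[85,-460,-250,10,0],[85,-460,-250,10,0],[85,-460,-250,10,0],[85,-460,-250,10,0]]'; python3 d.py 420 -200 210 32
```

```text
time: 1.65
tcp_pos: [427.3, 14.0, 225.7]
orientation: [0.0, 0.484, 0.875, 0.0]
ft_force: [2.5, -0.8, -0.2]
finger_gap: 85.3
finger_force: 0.0
t 1.65 tcp [427.3  14.  225.7] yang 32.0 shift [-177.5 -119.8   15.5] turn 0.001 j [-0.57  0.06  0.48  2.1  -0.03  0.99  0.49] F [ 2.5 -0.8 -0.2] gap 85.3
```

```bash
python3 - <<'E'
from h import *
c=cam("wrist"); print(c["o"].round(),c["Rw"][:,2].round(2))
P=plane(c,[[0,0],[639,0],[320,240],[0,479],[639,479]],25); print(P.round())
E
```

```text
[383.  84. 367.] [ 0.17 -0.27 -0.95]
[[ 126.   21.   25.]
 [ 545.  283.   25.]
 [ 439.  -14.   25.]
 [ 274. -469.   25.]
 [ 917.  -66.   25.]]
```

```bash
python3 shift.py '[[85,-205,-120,25,0],[85,-205,-120,25,0],[85,-205,-120,25,0],[85,-205,-120,25,0],[85,-205,-120,25,0]]'; cat > w.py <<'E'
import sys; from h import *
c=cam("wrist"); save(c,sys.argv[1]); s=monitor.sense(); print(s["tcp_pos"].round(1))
vs,us=np.mgrid[0:480,0:640]; uv=np.c_[us.ravel(),vs.ravel()]; X=c["o"]+rays(c,uv)*c["depth"].ravel()[:,None]
x0,x1,y0,y1,z0,z1=map(float,sys.argv[2:]); k=(c["depth"].ravel()>0)&(X[:,0]>x0)&(X[:,0]<x1)&(X[:,1]>y0)&(X[:,1]<y1)&(X[:,2]>z0)&(X[:,2]<z1)
m=k.reshape(480,640).astype(np.uint8); n,l,st,ce=cv2.connectedComponentsWithStats(m)
for i in range(1,n):
    if st[i,4]>60:
        Q=X[(l==i).ravel()]; r=cv2.minAreaRect(np.float32(Q[:,:2])); print(st[i,4],ce[i].round(),"z",np.median(Q[:,2]).round(1),np.percentile(Q[:,2],95).round(1),"rect",np.round(r[0],1),np.round(r[1],1),round(r[2],1),"mean",Q.mean(0).round(1))
E
python3 w.py w1.png 390 540 -330 -180 18 45; python3 d.py 464 -252 60 32
```

```text
time: 2.33
tcp_pos: [433.6, -225.0, 200.1]
orientation: [0.0, 0.487, 0.873, -0.001]
ft_force: [0.2, 0.9, -0.6]
finger_gap: 85.0
finger_force: 0.0
[ 434.  -222.9  200.1]
2387 [338. 257.] z 23.9 25.1 rect [ 463.2 -252.3] [24.4 85.4] 31.8 mean [ 462.1 -251.    23.4]
t 2.38 tcp [ 434.  -222.9  200.1] yang 31.9 shift [-40.6  10.2 140.1] turn -0.003 j [-0.18  0.25  0.69  2.   -0.19  0.96  1.15] F [-0.2  0.6 -1.4] gap 85.0
```

```bash
python3 shift.py '[[60,-40.5,10.5,50,0],[60,-40.5,10.5,100,0],[60,-40.5,10.5,140,0],[60,-40.5,10.5,150,0],[60,-40.5,10.5,150,0]]'; python3 d.py 463.5 -252 9 31.8;python3 w.py w2.png 390 540 -330 -180 18 45
```

```text
time: 3.0
tcp_pos: [465.3, -249.8, 51.1]
orientation: [0.0, 0.484, 0.875, 0.0]
ft_force: [0.8, -0.0, 0.5]
finger_gap: 59.8
finger_force: 0.0
t 3.0 tcp [ 465.3 -249.8   51.1] yang 32.1 shift [-0.9 -2.7 42.1] turn 0.005 j [-0.01  0.56  0.55  2.   -0.45  0.7   1.39] F [ 0.8 -0.   0.5] gap 59.8
[ 465.6 -250.2   51.7]
7942 [318. 289.] z 23.9 25.0 rect [ 463.1 -253.2] [25.2 86.4] 31.7 mean [ 460.9 -249.7   23.3]
```

```bash
python3 shift.py '[[60,-1,-3,20,0],[60,-1,-3,38,0],[60,-1,-3,42,0],[60,-1,-3,42,0],[60,-1,-3,42,0]]'; python3 shift.py '[[15,0,0,0,0],[15,0,0,0,0],[15,0,0,0,0],[15,0,0,0,0],[15,0,0,0,0]]' 60;  python3 d.py 463.5 -252 120 31.8
```

```text
time: 3.68
tcp_pos: [463.2, -252.9, 9.0]
orientation: [0.0, 0.485, 0.875, 0.0]
ft_force: [-0.4, 0.5, -0.5]
finger_gap: 59.9
finger_force: 0.0
time: 4.3
tcp_pos: [463.0, -252.8, 8.8]
orientation: [0.0, 0.485, 0.875, 0.0]
ft_force: [-3.1, 1.7, 10.9]
finger_gap: 23.6
finger_force: 59.6
t 4.3 tcp [ 463.  -252.8    8.8] yang 32.0 shift [   0.4    0.9 -111.2] turn 0.004 j [ 0.05  0.63  0.5   2.01 -0.51  0.62  1.44] F [-3.1  1.7 10.9] gap 23.6
```

```bash
python3 shift.py '[[15,0,0,-40,0],[15,0,0,-90,0],[15,0,0,-110,0],[15,0,0,-110,0],[15,0,0,-110,0]]'; python3 d.py 560 -120 120 -9.8; python3 w.py w3.png 390 540 -330 -180 80 160
```

```text
time: 4.92
tcp_pos: [462.5, -252.4, 117.6]
orientation: [-0.0, 0.484, 0.875, -0.0]
ft_force: [0.1, 1.1, -1.6]
finger_gap: 23.5
finger_force: 59.3
t 4.92 tcp [ 462.5 -252.4  117.6] yang 32.0 shift [ 60.5 152.9  -2.4] turn 0.73 j [-0.07  0.46  0.63  1.97 -0.36  0.83  1.32] F [ 0.1  1.1 -1.6] gap 23.5
[ 462.3 -252.5  117.4]
20688 [325. 332.] z 132.6 154.2 rect [ 462.6 -253.2] [50.9 87.3] 31.7 mean [ 458.6 -246.5  133.9]
64 [424. 380.] z 159.0 159.8 rect [ 484.1 -231.3] [5.6 1.9] 25.9 mean [ 483.7 -231.7  158.9]
```

View pics/w3.png

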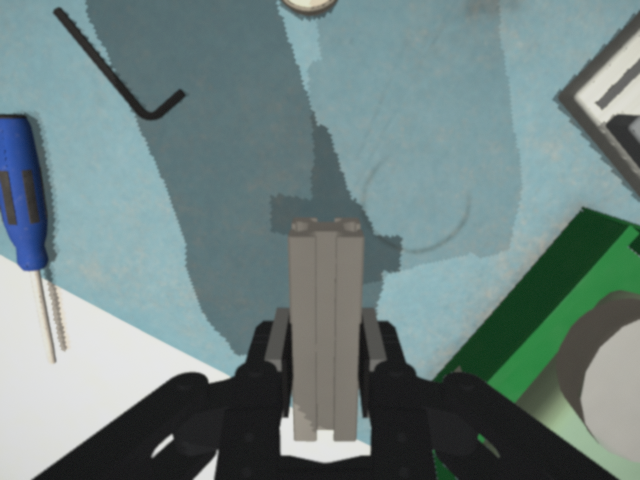

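The wrist view shows the block held square between the pads, spanning rows 220–440 at columns 290–363. I'll turn it and carry it towards the bed.

```bash
python3 d.py 530 -60 140 -9.8; python3 shift.py '[[15,20,30,-20,0.18],[15,40,90,-23,0.36],[15,45,140,-23,0.54],[15,45,190,-23,0.73],[15,45,190,-23,0.73]]'; python3 d.py 530 -60 140 -9.8
```

```text
t 4.97 tcp [ 462.3 -252.5  117.4] yang 32.0 shift [127.3 159.4 -22.6] turn 0.73 j [-0.07  0.46  0.63  1.97 -0.36  0.83  1.32] F [-0.5 -0.6 -0.2] gap 23.6
time: 5.6
tcp_pos: [601.9, -110.7, 139.3]
orientation: [-0.0, 0.764, 0.645, -0.001]
ft_force: [-0.5, 0.2, -0.8]
finger_gap: 23.7
finger_force: 59.3
t 5.6 tcp [ 601.9 -110.7  139.3] yang -9.7 shift [ 37.9 -79.4  -0.6] turn 0.002 j [-0.42  0.61  0.77  1.75 -0.5   0.99  0.37] F [-0.5  0.2 -0.8] gap 23.7
```

```bash
python3 shift.py '[[15,40,0,-10,0],[15,80,0,-10,0],[15,80,0,-10,0],[15,80,0,-10,0]]'; python3 d.py 663 -34 60 -9.8; python3 w.py w4.png 520 740 -130 60 26 40
```

```text
time: 6.1
tcp_pos: [613.0, -36.0, 150.7]
orientation: [-0.0, 0.765, 0.644, -0.001]
ft_force: [-0.5, -0.7, 0.6]
finger_gap: 23.6
finger_force: 59.3
t 6.1 tcp [613.  -36.  150.7] yang -9.8 shift [10.6 49.1 90.6] turn -0.0 j [-0.55  0.6   0.78  1.73 -0.49  1.01  0.23] F [-0.5 -0.7  0.6] gap 23.6
[613.1 -36.4 150.9]
420 [344. 183.] z 28.0 29.1 rect [631.3  -4.5] [10.3 17.7] 48.0 mean [631.3  -4.3  28. ]
132 [313. 215.] z 27.6 28.9 rect [606.6 -20.8] [ 7.4 15.7] 67.4 mean [607.3 -21.5  27.7]
```

View pics/w4.png

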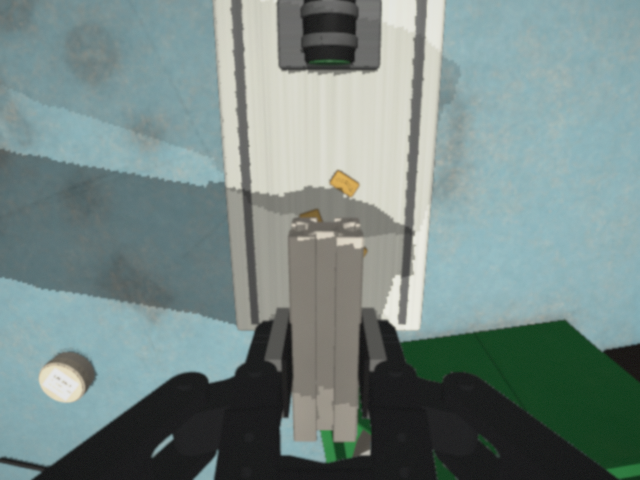

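The bed edges run parallel to the block (left edge col 219→238, right edge col 437→420). Two chips are visible, at (344,183) and (312,215). The third is hidden under the block.

```bash
python3 - <<'E'
from h import *
c=cam("wrist"); print(plane(c,[[219,80],[238,325],[437,80],[420,325],[280,68],[380,68]],22).round(1).tolist())
for p in((270,150),(380,120),(270,200),(300,120)): print(pt(c,*p).round(1))
E
python3 shift.py '[[15,10.5,49,0,0],[15,10.5,49,30,0],[15,10.5,49,80,0],[15,10.5,49,95,0],[15,10.5,49,95,0]]'; python3 d.py 663 -34 35 -9.8
```

```text
[[565.2, 71.3, 22.0], [536.4, -97.6, 22.0], [698.2, 48.4, 22.0], [670.9, -120.9, 22.0], [603.8, 71.4, 22.0], [664.2, 61.0, 22.0]]
[587.2  23.7  20.5]
[660.2  30.2  21. ]
[580.4  -8.6  21.4]
[610.   38.8  20.7]
time: 6.82
tcp_pos: [663.5, -33.9, 56.4]
orientation: [-0.0, 0.765, 0.644, -0.0]
ft_force: [-0.2, 0.9, 0.5]
finger_gap: 23.6
finger_force: 59.4
t 6.83 tcp [663.5 -33.9  56.4] yang -9.8 shift [-0.2 -0.5 21.4] turn -0.001 j [-0.45  0.79  0.68  1.64 -0.6   0.92  0.28] F [-0.2  0.9  0.5] gap 23.6
```

```bash
python3 shift.py '[[15,0,0,15,0],[15,0,0,22,0],[15,0,0,24,0],[15,0,0,24,0]]'; python3 d.py 534 -12 32.5 -9.8
```

```text
time: 7.32
tcp_pos: [663.8, -33.0, 32.6]
orientation: [0.0, 0.765, 0.644, 0.0]
ft_force: [-0.6, 0.4, 0.7]
finger_gap: 23.8
finger_force: 59.4
t 7.33 tcp [663.8 -33.   32.6] yang -9.8 shift [  -1.4 -131.5    0. ] turn 0.0 j [-0.44  0.82  0.66  1.65 -0.62  0.89  0.29] F [-0.6  0.4  0.7] gap 23.8
```

```bash
python3 shift.py '[[15,0,-12,0,0],[15,0,-24,0,0],[15,0,-36,0,0],[15,0,-48,0,0],[15,0,-60,0,0]]';python3 shift.py '[[15,0,-12,0,0],[15,0,-24,0,0],[15,0,-36,0,0],[15,0,-48,0,0],[15,0,-58,0,0]]'; python3 shift.py '[[15,0,-8,0,0],[15,0,-12,0,0],[15,0,-12,0,0]]'; python3 d.py 534 -12 32.5 -9.8
```

```text
time: 7.95
tcp_pos: [603.8, -22.6, 32.4]
orientation: [0.0, 0.765, 0.644, 0.0]
ft_force: [0.6, -0.7, 0.0]
finger_gap: 23.6
finger_force: 59.4
time: 8.57
tcp_pos: [546.6, -12.7, 32.3]
orientation: [-0.0, 0.765, 0.644, -0.0]
ft_force: [-0.7, 0.2, -0.7]
finger_gap: 23.6
finger_force: 59.4
time: 8.95
tcp_pos: [535.6, -10.8, 32.4]
orientation: [0.0, 0.765, 0.644, 0.0]
ft_force: [0.5, -0.5, 0.0]
finger_gap: 23.8
finger_force: 59.4
t 8.95 tcp [535.6 -10.8  32.4] yang -9.8 shift [-1.5 -1.4 -0.1] turn 0.0 j [-0.56  0.65  0.67  1.99 -0.61  0.72  0.32] F [ 0.5 -0.5  0. ] gap 23.8
```

Lift and check where the chips are with both fixed cameras.

```bash
python3 shift.py '[[15,0,0,-40,0],[15,0,0,-90,0],[15,0,0,-110,0],[15,0,0,-110,0]]'; cat > chips.py <<'E'
from h import *
for n in("scene","side"):
    c=cam(n); h=cv2.cvtColor(c["img"],cv2.COLOR_RGB2HSV); m=cv2.inRange(h,np.array((15,100,60)),np.array((35,255,255)))
    k,_,st,ce=cv2.connectedComponentsWithStats(m)
    for i in range(1,k):
        p=plane(c,[ce[i]],4)[0]
        if 380<p[0]<760 and -160<p[1]<120 and st[i,4]>3: print(n,st[i,4],ce[i].round(),p.round(),"depthpt",pt(c,*ce[i]).round())
    save({"img":cv2.resize(c["img"][170:380,280:430] if n=="scene" else c["img"][160:310,220:420],None,fx=2.8,fy=2.8,interpolation=cv2.INTER_CUBIC)},n+"c2.png")
E
python3 chips.py; python3 d.py 463.5 -252 120 32
```

```text
time: 9.45
tcp_pos: [536.3, -10.6, 143.2]
orientation: [0.0, 0.765, 0.644, 0.001]
ft_force: [0.2, 0.5, -1.3]
finger_gap: 23.5
finger_force: 59.4
scene 64 [333. 269.] [524.  -1.   4.] depthpt [523.  -2.   5.]
scene 36 [340. 278.] [518. -38.   4.] depthpt [517. -38.   4.]
side 20 [320. 234.] [519. -38.   4.] depthpt [520. -36.   6.]
side 45 [318. 244.] [525.  -1.   4.] depthpt [525.  -2.   4.]
side 14 [230. 268.] [742.  80.   4.] depthpt [730. 136.  58.]
side 13 [247. 269.] [701.  86.   4.] depthpt [691. 141.  59.]
t 9.55 tcp [535.3 -10.7 141.4] yang -9.8 shift [-250.   -29.7   21.5] turn -0.729 j [-0.69  0.49  0.83  1.94 -0.45  0.91  0.2 ] F [-1.   0.4 -1.2] gap 23.3
```

View pics/sidec2.png

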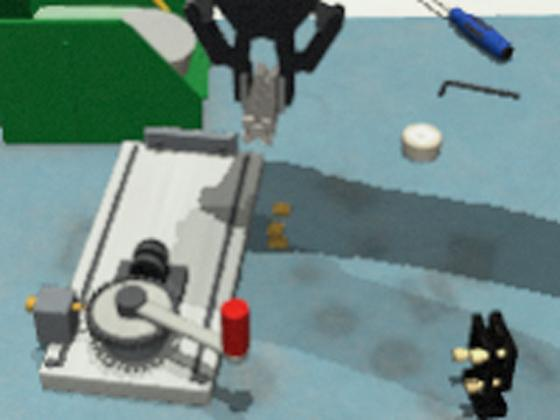

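All three chips lie on the bench beside the front edge (crop (282,208), (276,229) and (277,242)), and the bed is clear. Next is setting the block down in the free area.

```bash
python3 d.py 475 -190 40 -9.8; python3 shift.py '[[15,-60,-10,0,0],[15,-120,-20,0,0],[15,-180,-28,20,0],[15,-187,-29,80,0],[15,-187,-29,100,0]]'; python3 d.py 475 -190 9 -9.8
```

```text
t 9.55 tcp [535.3 -10.7 141.4] yang -9.8 shift [-186.9  -28.8  101.5] turn 0.0 j [-0.69  0.49  0.83  1.94 -0.45  0.91  0.2 ] F [-1.   0.4 -1.2] gap 23.3
time: 10.18
tcp_pos: [472.8, -190.4, 39.0]
orientation: [-0.002, 0.766, 0.643, -0.002]
ft_force: [0.2, 0.1, -0.3]
finger_gap: 23.3
finger_force: 59.4
t 10.18 tcp [ 472.8 -190.4   39. ] yang -9.9 shift [ 0.8  2.3 30. ] turn -0.002 j [-0.24  0.61  0.7   2.05 -0.61  0.7   0.69] F [ 0.2  0.1 -0.3] gap 23.3
```

```bash
python3 shift.py '[[15,0,0,15,0],[15,0,0,25,0],[15,0,0,29,0],[15,0,0,29.5,0],[15,0,0,29.5,0]]'; python3 d.py 475 -190 9 -9.8
```

```text
time: 10.8
tcp_pos: [475.6, -190.1, 13.4]
orientation: [0.0, 0.765, 0.644, 0.0]
ft_force: [1.1, 0.3, -0.2]
finger_gap: 23.4
finger_force: 59.4
t 10.8 tcp [ 475.6 -190.1   13.4] yang -9.8 shift [ 0.  -0.6  4.4] turn 0.0 j [-0.2   0.65  0.66  2.05 -0.66  0.65  0.72] F [ 1.1  0.3 -0.2] gap 23.4
```

```bash
python3 shift.py '[[15,0,0,2,0],[15,0,0,4,0],[15,0,0,4.5,0],[15,0,0,4.5,0]]'; python3 d.py 475 -190 9 -9.8
```

```text
time: 11.3
tcp_pos: [475.4, -190.2, 8.8]
orientation: [-0.0, 0.765, 0.644, 0.0]
ft_force: [-2.8, 3.9, 16.2]
finger_gap: 23.7
finger_force: 61.5
t 11.3 tcp [ 475.4 -190.2    8.8] yang -9.8 shift [ 0.1 -0.4 -0.2] turn -0.0 j [-0.2   0.66  0.65  2.05 -0.66  0.65  0.73] F [-2.8  3.9 16.2] gap 23.7
```

Contact with the bench. I'll release and lift.

```bash
python3 shift.py '[[60,0,0,-0.5,0],[60,0,0,-0.5,0],[60,0,0,-0.5,0],[60,0,0,-0.5,0]]'; python3 shift.py '[[60,0,0,-30,0],[60,0,0,-80,0],[60,0,0,-140,0],[60,0,0,-180,0],[60,0,0,-180,0]]'; python3 w.py w5.png 400 560 -270 -110 18 40;  python3 d.py 480 150 190 0
```

```text
time: 11.8
tcp_pos: [475.2, -190.2, 8.8]
orientation: [0.0, 0.765, 0.644, -0.0]
ft_force: [-0.8, 0.4, -0.4]
finger_gap: 60.1
finger_force: 0.0
time: 12.42
tcp_pos: [476.4, -190.5, 191.3]
orientation: [0.001, 0.765, 0.644, 0.002]
ft_force: [0.6, -0.3, -1.0]
finger_gap: 59.9
finger_force: 0.0
[ 475.7 -190.   189.6]
2787 [323. 214.] z 23.8 25.1 rect [ 475.8 -190.8] [84.9 25.1] 79.7 mean [ 476.2 -188.5   23.3]
t 12.47 tcp [ 475.7 -190.   189.6] yang -9.8 shift [ 3.358e+02 -5.340e+01 -2.000e-01] turn -0.17 j [-0.43  0.38  0.92  1.96 -0.37  0.98  0.5 ] F [-1.2 -0.4 -0.6] gap 60.0
```

```bash
python3 d.py 530 150 200 55.2; python3 shift.py '[[60,60,-10,-10,-0.18],[60,120,-10,-10,-0.36],[60,180,-10,-10,-0.54],[60,240,-10,-10,-0.72],[60,300,-10,-10,-0.9]]'; python3 d.py 520 150 200 55.2; python3 - <<'E'
from h import *
for n in("scene","side"):
    c=cam(n); vs,us=np.mgrid[0:480,0:640]; uv=np.c_[us.ravel(),vs.ravel()]; X=c["o"]+rays(c,uv)*c["depth"].ravel()[:,None]
    t=(c["depth"].ravel()>0)&(X[:,0]>450)&(X[:,0]<800)&(X[:,1]>240)&(X[:,1]<500)&(X[:,2]>60); print(n,np.percentile(X[t],[1,99],axis=0).round())
E
```

```text
t 12.47 tcp [ 475.7 -190.   189.6] yang -9.8 shift [344.3  -4.1 -10.1] turn -1.134 j [-0.43  0.38  0.92  1.96 -0.37  0.98  0.5 ] F [-1.2 -0.4 -0.6] gap 60.0
time: 13.1
tcp_pos: [515.9, 109.2, 197.7]
orientation: [-0.001, 0.406, 0.914, -0.0]
ft_force: [1.0, -0.0, -0.2]
finger_gap: 60.0
finger_force: 0.0
t 13.1 tcp [515.9 109.2 197.7] yang 42.1 shift [27.5 30.4 -2.3] turn -0.228 j [-0.81  0.33  0.65  1.91 -0.24  0.98  0.69] F [ 1.  -0.  -0.2] gap 60.0
scene [[574. 373.  61.]
 [798. 496. 142.]]
side [[576. 382.  67.]
 [798. 499. 143.]]
```

```bash
python3 shift.py '[[60,25,30,0,-0.18],[60,25,30,0,-0.23],[60,25,30,0,-0.23]]'; cat > k.py <<'E'
import sys; from h import *
C={n:cam(n) for n in("wrist","scene","side")}; O=[];D=[]
for n,c in C.items():
    h=cv2.cvtColor(c["img"],cv2.COLOR_RGB2HSV); m=cv2.inRange(h,np.array((0,150,50)),np.array((8,255,255)))
    k,l,st,ce=cv2.connectedComponentsWithStats(m)
    for i in np.argsort(-st[:,4]):
        if i==0 or st[i,4]<40: continue
        p=plane(c,[ce[i]],92)[0]
        if np.hypot(p[0]-556,p[1]-180)<60: print(n,st[i],ce[i].round(1),"z92:",p.round(1)); 
    if n=="wrist":
        save(c,sys.argv[1]); vs,us=np.mgrid[0:480,0:640]; X=c["o"]+rays(c,np.c_[us.ravel(),vs.ravel()])*c["depth"].ravel()[:,None]
        q=(m.ravel()>0)&(c["depth"].ravel()>0)&(X[:,2]>108)&(np.hypot(X[:,0]-556,X[:,1]-180)<60)
        if q.sum()>20: print("top disc",q.sum(),X[q].mean(0).round(1),cv2.minEnclosingCircle(np.float32(X[q][:,:2])),np.median(X[q][:,2]).round(1))
E
python3 k.py w6.png; python3 d.py 564.3 202.4 140 55.2
```

```text
time: 13.58
tcp_pos: [521.6, 145.5, 197.6]
orientation: [-0.001, 0.301, 0.954, -0.001]
ft_force: [-0.5, 0.3, 0.4]
finger_gap: 60.2
finger_force: 0.0
wrist [ 418  223   46   49 1490] [440.5 247. ] z92: [566.  203.8  92. ]
top disc 931 [562.5 203.5 112.5] ((563.4549560546875, 203.7151336669922), 10.537250518798828) 112.7
scene [297 187   9  19 127] [301.2 196.2] z92: [564.3 203.7  92. ]
side [299 267  10  20 169] [303.7 276.4] z92: [565.  201.2  92. ]
t 13.72 tcp [521.9 145.2 198.3] yang 54.8 shift [-1.7 71.3 58.3] turn -0.007 j [-0.81  0.35  0.59  1.87 -0.23  0.99  0.84] F [-0.6  0.5  0.2] gap 59.7
```

View pics/w6.png

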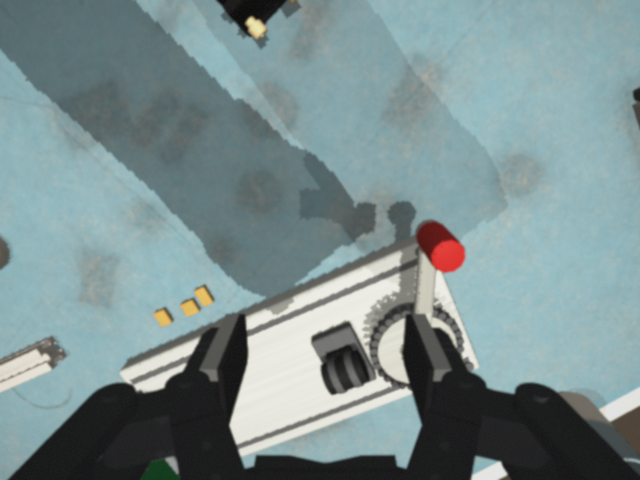

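The wrist view shows the red knob at (440,247) with the disc around (415,345). All three chips are on the bench at (164,317), (190,307) and (205,295). The knob axis is at about (564,203), with its top at 113 mm.

```bash
python3 shift.py '[[60,-1,40,20,0],[60,-1,71,50,0],[60,-1,72,58,0],[60,-1,72,58,0],[60,-1,72,58,0]]'; python3 k.py w7.png; python3 d.py 564 203 78 55.2
```

```text
time: 14.35
tcp_pos: [564.5, 203.3, 141.7]
orientation: [0.0, 0.302, 0.953, 0.0]
ft_force: [-0.0, -1.0, 0.4]
finger_gap: 60.1
finger_force: 0.0
wrist [ 305  246   43   68 2361] [326.3 280.2] z92: [565.8 202.6  92. ]
top disc 1502 [562.8 204.7 112.5] ((563.7120361328125, 204.0790557861328), 10.634444236755371) 112.7
scene [297 188   9  18 123] [301.1 196.3] z92: [563.8 203.1  92. ]
side [299 267  10  20 166] [303.6 276.5] z92: [565.3 201.3  92. ]
t 14.5 tcp [564.5 203.8 141.7] yang 54.9 shift [-0.  -1.  63.7] turn -0.005 j [-0.8   0.52  0.53  1.77 -0.32  0.93  0.83] F [ 0.1 -0.7  0.5] gap 59.9
```

```bash
python3 shift.py '[[60,0,-0.5,30,0],[60,0,-0.5,55,0],[60,0,-0.5,63,0],[60,0,-0.5,63,0],[60,0,-0.5,63,0]]'; python3 shift.py '[[10,0,0,0,0],[10,0,0,0,0],[10,0,0,0,0],[10,0,0,0,0],[10,0,0,0,0]]' 50; python3 d.py 564 203 78 55.2
```

```text
time: 15.12
tcp_pos: [564.6, 203.8, 78.9]
orientation: [0.001, 0.301, 0.954, 0.0]
ft_force: [-0.5, 0.0, 0.3]
finger_gap: 60.1
finger_force: 0.0
time: 15.75
tcp_pos: [564.4, 204.3, 78.4]
orientation: [0.0, 0.301, 0.954, 0.001]
ft_force: [0.3, 2.7, 6.0]
finger_gap: 20.6
finger_force: 49.0
t 15.75 tcp [564.4 204.3  78.4] yang 55.0 shift [-0.4 -1.3  0.4] turn -0.004 j [-0.77  0.61  0.49  1.81 -0.38  0.82  0.87] F [0.3 2.7 6. ] gap 20.6
```

```bash
cat > f.py <<'E'
from h import *
s=monitor.sense(); p=np.array([646.3,146.9]); d=np.array(s["tcp_pos"][:2])-p; a=np.degrees(np.arctan2(d[1],d[0]))
r=d/np.linalg.norm(d); t=np.array([-r[1],r[0]]); F=np.array(s["ft_force"])
q=s["orientation"]; R=Ro.from_quat([q[1],q[2],q[3],q[0]]).as_matrix()
print("t %.2f th %.2f rad %.1f z %.1f yang-th %.1f Ftan(back) %.1f Frad %.1f Fz %.1f gap %.1f grip %.0f"%(s["time"],a%360-145.0,np.linalg.norm(d),s["tcp_pos"][2],np.degrees(np.arctan2(R[1,1],R[0,1]))-(a%360-145.0),-F[:2]@t,F[:2]@r,F[2],s["finger_gap"],s["finger_force"]))
E
python3 f.py
for i in 1; do
python3 shift.py '[[10,-0.06,-3.5,0,-0.035],[10,-0.06,-3.5,0,-0.035]]'>/dev/null; python3 f.py
python3 shift.py '[[10,-0.06,-3.5,0,-0.035],[10,-0.06,-3.5,0,-0.035]]'>/dev/null; python3 f.py
python3 shift.py '[[10,-0.06,-3.5,0,-0.035],[10,-0.06,-3.5,0,-0.035]]'>/dev/null; python3 f.py
done
```

```text
t 15.75 th -0.01 rad 100.0 z 78.4 yang-th 55.0 Ftan(back) 2.4 Frad 1.3 Fz 6.0 gap 20.6 grip 49
t 16.00 th 1.97 rad 100.0 z 78.4 yang-th 55.0 Ftan(back) 4.4 Frad 1.3 Fz 5.2 gap 20.7 grip 49
t 16.25 th 4.04 rad 99.9 z 78.3 yang-th 55.0 Ftan(back) 3.8 Frad 0.7 Fz 4.3 gap 21.1 grip 49
t 16.50 th 6.10 rad 99.9 z 78.4 yang-th 54.9 Ftan(back) 3.6 Frad 0.7 Fz 5.4 gap 20.9 grip 49
```

Following well. I'll go on in 2° and 1° steps across the first click.

```bash
python3 shift.py '[[10,-0.06,-3.5,0,-0.035],[10,-0.06,-3.5,0,-0.035]]'>/dev/null; python3 f.py
python3 shift.py '[[10,-0.06,-3.5,0,-0.035],[10,-0.06,-3.5,0,-0.035]]'>/dev/null; python3 f.py
python3 shift.py '[[10,-0.02,-1.75,0,-0.0175],[10,-0.02,-1.75,0,-0.0175]]'>/dev/null; python3 f.py
python3 shift.py '[[10,-0.02,-1.75,0,-0.0175],[10,-0.02,-1.75,0,-0.0175]]'>/dev/null; python3 f.py
python3 shift.py '[[10,-0.02,-1.75,0,-0.0175],[10,-0.02,-1.75,0,-0.0175]]'>/dev/null; python3 f.py
python3 shift.py '[[10,-0.02,-1.75,0,-0.0175],[10,-0.02,-1.75,0,-0.0175]]'>/dev/null; python3 f.py
```

```text
t 16.75 th 8.16 rad 99.9 z 78.3 yang-th 54.8 Ftan(back) 3.1 Frad 1.6 Fz 7.1 gap 20.9 grip 49
t 17.00 th 10.21 rad 99.9 z 78.3 yang-th 54.8 Ftan(back) 2.7 Frad 1.2 Fz 6.9 gap 20.6 grip 49
t 17.25 th 11.18 rad 99.9 z 78.3 yang-th 54.8 Ftan(back) 2.3 Frad 0.0 Fz 5.4 gap 21.0 grip 49
t 17.50 th 12.08 rad 99.9 z 78.3 yang-th 54.9 Ftan(back) 4.0 Frad 0.6 Fz 7.0 gap 20.6 grip 49
t 17.75 th 12.97 rad 99.9 z 78.3 yang-th 55.0 Ftan(back) 4.5 Frad -0.1 Fz 4.6 gap 21.0 grip 49
t 18.00 th 13.99 rad 99.9 z 78.3 yang-th 55.0 Ftan(back) 4.1 Frad -0.4 Fz 6.1 gap 20.7 grip 49
```

The first click was felt between 11.2° and 12.1° (2.3 → 4.5 N). On to the second.

```bash
python3 shift.py '[[10,-0.06,-3.5,0,-0.035],[10,-0.24,-7,0,-0.07],[10,-0.24,-7,0,-0.07]]'>/dev/null; python3 f.py
python3 shift.py '[[10,-0.06,-3.5,0,-0.035],[10,-0.24,-7,0,-0.07],[10,-0.24,-7,0,-0.07]]'>/dev/null; python3 f.py
python3 shift.py '[[10,-0.02,-1.75,0,-0.0175],[10,-0.02,-1.75,0,-0.0175]]'>/dev/null; python3 f.py
python3 shift.py '[[10,-0.02,-1.75,0,-0.0175],[10,-0.02,-1.75,0,-0.0175]]'>/dev/null; python3 f.py
python3 shift.py '[[10,-0.02,-1.75,0,-0.0175],[10,-0.02,-1.75,0,-0.0175]]'>/dev/null; python3 f.py
python3 shift.py '[[10,-0.02,-1.75,0,-0.0175],[10,-0.02,-1.75,0,-0.0175]]'>/dev/null; python3 f.py
```

```text
t 18.38 th 18.17 rad 99.9 z 78.3 yang-th 54.9 Ftan(back) 4.7 Frad 0.9 Fz 6.6 gap 20.7 grip 49
t 18.75 th 22.30 rad 99.9 z 78.3 yang-th 54.7 Ftan(back) 2.4 Frad -1.8 Fz 5.3 gap 21.2 grip 49
t 19.00 th 23.22 rad 99.8 z 78.3 yang-th 54.8 Ftan(back) 3.1 Frad 0.1 Fz 5.6 gap 20.6 grip 49
t 19.25 th 24.12 rad 99.8 z 78.3 yang-th 54.9 Ftan(back) 3.3 Frad -0.6 Fz 7.3 gap 21.0 grip 49
t 19.50 th 24.97 rad 99.8 z 78.3 yang-th 55.1 Ftan(back) 5.0 Frad -0.2 Fz 3.8 gap 20.4 grip 49
t 19.75 th 26.02 rad 99.8 z 78.3 yang-th 55.0 Ftan(back) 4.5 Frad -2.0 Fz 5.8 gap 20.7 grip 49
```

The second click came between about 24.1° and 25°. Now the third, in fine steps around 36°.

```bash
python3 shift.py '[[10,-0.06,-3.5,0,-0.035],[10,-0.24,-7,0,-0.07],[10,-0.24,-7,0,-0.07]]'>/dev/null; python3 f.py
python3 shift.py '[[10,-0.06,-3.5,0,-0.035],[10,-0.24,-7,0,-0.07],[10,-0.24,-7,0,-0.07]]'>/dev/null; python3 f.py
python3 shift.py '[[10,-0.02,-1.75,0,-0.0175],[10,-0.02,-1.75,0,-0.0175]]'>/dev/null; python3 f.py
python3 shift.py '[[10,-0.02,-1.75,0,-0.0175],[10,-0.02,-1.75,0,-0.0175]]'>/dev/null; python3 f.py
python3 shift.py '[[10,-0.02,-1.75,0,-0.0175],[10,-0.02,-1.75,0,-0.0175]]'>/dev/null; python3 f.py
sleep 0; python3 shift.py '[[10,0,0,0,0],[10,0,0,0,0]]'>/dev/null; python3 f.py
```

```text
t 20.12 th 30.19 rad 99.8 z 78.3 yang-th 54.9 Ftan(back) 4.6 Frad -2.2 Fz 6.1 gap 20.3 grip 49
t 20.50 th 34.31 rad 99.8 z 78.3 yang-th 54.8 Ftan(back) 4.6 Frad -2.5 Fz 5.2 gap 20.9 grip 49
t 20.75 th 35.27 rad 99.8 z 78.3 yang-th 54.8 Ftan(back) 2.7 Frad -1.2 Fz 7.3 gap 20.9 grip 49
t 21.00 th 36.16 rad 99.8 z 78.3 yang-th 54.9 Ftan(back) 4.9 Frad -1.2 Fz 6.1 gap 20.8 grip 49
t 21.25 th 37.03 rad 99.8 z 78.4 yang-th 55.0 Ftan(back) 5.0 Frad -2.4 Fz 4.5 gap 20.9 grip 49
t 21.50 th 36.99 rad 99.8 z 78.3 yang-th 55.1 Ftan(back) 5.2 Frad -1.0 Fz 5.8 gap 20.4 grip 49
```

```bash
python3 - <<'E'
from h import *
L=[]
for i in range(8):
    c=cam("side"); L.append(monitor.sense()["ft_force"])
print(np.mean(L,0).round(2)); th=np.radians(182); print("back tan",-np.mean(L,0)[:2]@np.array([-np.sin(th),np.cos(th)]))
save({"img":cv2.resize(c["img"][150:310,220:420],None,fx=3.5,fy=3.5,interpolation=cv2.INTER_CUBIC)},"final.png")
E
python3 f.py; python3 chips.py
```

```text
[1.66 5.27 5.57]
back tan 5.204803405838023
t 21.90 th 36.99 rad 99.8 z 78.3 yang-th 55.1 Ftan(back) 5.6 Frad -2.6 Fz 6.4 gap 20.8 grip 49
scene 62 [333. 269.] [524.  -0.   4.] depthpt [  58. -668.  595.]
scene 31 [340. 278.] [518. -38.   4.] depthpt [516. -39.   6.]
side 8 [322. 234.] [515. -38.   4.] depthpt [516. -33.   8.]
side 8 [321. 246.] [519.   7.   4.] depthpt [519.   7.   4.]
side 14 [230. 268.] [742.  80.   4.] depthpt [730. 135.  57.]
side 12 [247. 269.] [701.  85.   4.] depthpt [691. 140.  57.]
```

View pics/final.png

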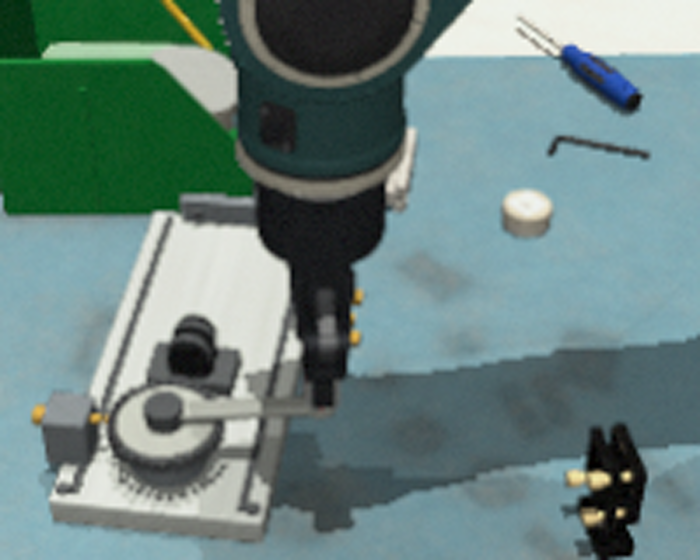

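The side view shows the lever held by the gripper, with its arm from (165,410) to (325,408). The bed is clear, and the mirror mount and lens box are in place. The steady back-push of 5.2 N is above the dip of 2.7 N, so the third notch is reached. Handing in.

```bash
python3 -c "
from cell import env, monitor, capture
print(env.close_job())"
```

```text
the job is handed in; nothing more can be done
None
```

I swept all three chips onto the bench, set the block down, and handed the job in still holding the lever at the third click (about 37° by my measurement), at about 22 s of the 72 s; no verdict was returned.

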